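# Load the chocolate mill and bring up its pusher

### The arm

A 7-joint arm with a two-finger parallel gripper is mounted at the origin on the work surface. World frame = base frame: x ahead of the robot, y to its left, z up, the work surface at z = 0. Lengths are in m, angles in degrees, forces in N, time in s.
With the tool pointing down it reaches from about 0.425 to 0.875 m from the base axis. Payload 4.7 kg.
Tool frame: the origin (TCP) lies midway between the tips of the shut fingers; the grasp point (between the pads) lies 19 mm behind it (env.tcp_to_grasp is the distance from the TCP to the grasp point, in m); y points along the fingers, z is the direction in which the jaws open and shut, and the axes are right-handed (so a half turn about y gives the same grasp; the last joint's range is limited). The gripper opens to 85 mm and grips with 20 to 120 N. Pads are 22 mm wide; open, the fingers measure 114 mm over their backs; the gripper's body (76 mm by 85 mm) begins 54 mm behind the grasp point. The pads swing forward as they close: fully open they stand 13 mm farther back than shut.
Start: joints at [-73.218, 18.392, -4.016, 83.108, 1.295, 78.541, -3.26], TCP at [0.179, 0.625, 0.231] pointing down, gripper open.
Joint ranges: [-163.93, 163.93], [-17.29, 119.83], [-79.2, 71.16], [3.27, 140.29], [-89.18, 269.18], [5.43, 117.66], [-154.24, 154.24]. Speed limits (degrees/s): [147.25, 147.25, 180, 180, 180, 180, 180].

### API

Orientations are given as a 3x3 rotation matrix whose columns are the frame's x, y, z axes.
In Python, from rig import env, eyes, workorder gives the robot as it stands. The module is installed in compiled form; this text tells all that it offers.
- The arm moves only by the tool send_rows, never from a script. Its argument "increments" is text: rows parted by semicolons, each of 7 numbers parted by spaces: the finger opening in cm, from 0 to 8.54, then the shift along the tool's x, y, z in cm, then the turn, a rotation vector about the tool's x, y, z in rad. A call has exactly 8 rows; each row is the pose to reach, as a shift and turn from the pose commanded when the call began, along the tool's axes at that moment; what a row does not reach only later rows make up. A row lasts 1/10 s, in which the tool goes at most 50 mm and 8.59 degrees, less where a joint would pass 70% of its speed; a pose out of reach is approached as far as the arm can. A call with a gripper value outside its range is refused whole. The fingers move at their own pace and stop on an object; the grip force is fixed at half the most. Time passes only in rows, so rows that repeat a pose let the fingers close, or fill a call up. It gives the time, the measured TCP pose, the force and the opening at its end, in the units of the state.
- env.get_obs(): the state, without advancing time (a new reading comes with each control period).
- eyes.camera(name): name is "scene" or "top" or "wrist"; returns a dict with "image" (420x560x3 uint8, red, green, blue), "mtx" (3x3 intrinsics, pixels), "cam_to_world" (4x4, takes a point from camera to world coordinates); the wrist camera has in their place "hand_eye" (4x4, takes a point from camera to tool coordinates, whose origin is the TCP and whose axes are the tool frame's). Camera axes: x right, y up, looking along -z (the intrinsics and any distortion apply to the point x, -y, -z); pixel columns grow to the right and rows downward; lengths in m; the calibration is good to about 2 mm. A picture is of the moment at which its call begins: read the wrist's pose just before it. There is no depth.
- workorder.sign_off(): hands the job in, once; it reports no verdict.
The state is a dict: "time_s": time; "qpos": joint angles; "qd": joint speeds; "tau": joint torques, N m; "tcp_pos": TCP position; "tcp_rot": TCP orientation; "force": force on the tool from outside, world axes, zero at the start; "torque": the same for the moment, N m; "grip_width": finger opening in m.
Only numpy, scipy, OpenCV 4.12 (cv2) and the standard library are available. Lean on these libraries where they do the work, as an engineer would, in place of code of your own. Each camera call takes 0.05 s, during which the arm holds its last target. There are 200 camera calls.

### The job

Load the chocolate mill: lay the long block of chocolate lengthwise and right side up, flat in the mill's wooden trough, setting it down rather than dropping it. Then slide the pusher carriage along its rail by its leaning handle, under the little shelf, until the sprung presser holds the block against the grating plate; be gentle, a light touch is enough and a hard push chips the chocolate. Leave the mill like that and everything else where it stands.

Things in the scene. Friction and masses are not known exactly. Their poses are not given: they have to be found in the camera images.
- mill: Chocolate mill, fixed, base 235 x 505 mm, standing across in front of the robot, turned up to 0.2 rad. Origin on the table under the trough's centre line; x points away from the robot, y along trough and rail. White motor housing at the -y end: x -45 to 155, y -280 to -150, 177 mm high. Behind the trough, at x = 130 mm, a steel rail carries the pusher carriage, under a narrow shelf.
- trough (a point): Middle of the wooden trough's floor, 45 mm above the table, on its centre line; axes as the mill's. The trough runs along y from the grating plate (145 mm towards -y) to its open end (145 mm towards +y); 54 mm wide inside, side walls 8 mm thick and 14 mm high. The block fits with 7 mm to spare on each side.
- shelf_edge (a point): Middle of the lower front edge of the fixed shelf with tins over the rail, 243 mm above the table; axes as the mill's. The shelf reaches 180 mm to each side (y) and 76 mm back (x), 12 mm thick, on two posts near its back corners. It bars a vertical gripper from the carriage handle: come in under it from the robot's side, the tool leaning about 35 degrees.
- plate (a point): Point on the steel grating plate's face (the face looks along the mill's +y), at the trough's centre line and floor level; axes as the mill's. The trough extends from here along +y.
- carriage (a joint): Travel of the pusher carriage along the rail, m: 0 = far from the grating plate, grows towards it (along the mill's -y), to 0.17 at most. It stays where it is left (about 3 N of friction). The presser's face is 0.260 m minus this value from the grating plate while its spring is not compressed. Starts between 0 and 0.06.
- handle (a point): Grip point of the carriage's handle: a black tab 14 mm thick (mill y), 28 mm wide, 70 mm long, leaning 35 degrees towards the robot (mill -x). The point is 113 mm above the table, 46 mm along the tab from its root; 24 mm of tab is above it. A steel arm 14 mm thick (top 82 mm above the table) joins carriage and presser over the trough. Axes as the mill's.
- presser: White presser on the carriage's arm, in the trough: a plate 44 mm wide, 36 mm high, 8 mm thick on a spring that gives up to 12 mm (about 1.5 N at first touch, 7.5 N at the end, then it is rigid). Origin at the middle of its face, which looks along the mill's -y to the grating plate; the face is 35 mm nearer the plate than the handle is (mill y). Axes as the mill's.
- block: The long block of dark chocolate, 110 mm long (its x), 40 mm wide (its y), 45 mm high (its z), about 0.26 kg, scored crosswise into five on top. Origin at the centre of its underside. Starts flat on the parchment, right side up, at any yaw. Either end may face the plate.
- offcut: A half-used piece of the same chocolate, 50 x 40 x 28 mm: leave it. Origin at the centre of its underside.
- sugar_jar: Glass jar of 72 mm diameter, 120 mm high; bystander. Origin under its centre.
- bowl: White bowl of 140 mm diameter, 70 mm high; bystander. Origin under its centre.
- brush: Pastry brush lying on the table, 200 mm long along its x; bystander. Origin near its middle, on the underside.
- cutter: Steel ring cutter of 64 mm diameter, 35 mm high; bystander. Origin under its centre.
Things that resemble listed ones, but are neither listed nor needed, are in the scene too. What is shaped like the block but pink or purple is not meant.

How it is judged:
By the outcome, as a careful person would: the job done as asked, in the order asked, and still so for the second after the job is handed in, with the robot touching nothing.
It also fails if it takes over 58 s, if anything falls off the work surface, if the arm or the gripper's body presses on something with over 40 N, if the wrist force passes 120 N, or if a joint passes its speed limit or range.

## Working session

There is one attempt and no reset: what is moved stays moved. The work goes in short steps, Python scripts to look and compute and a tool call to move; the robot and the scene stay as the last step left them, time stands still between calls to the robot, and variables do not carry over. Pictures are saved under pics/ and viewed, and the job is handed in when it is done.

Besides the shell and the picture viewer there is one more tool, called after ">>>" by a JSON object that holds its "fn" and its "kwargs". send_rows: Moves the arm, as the interface text tells. Its arguments: {"type":"object","properties":{"increments":{"type":"string"}},"required":["increments"]}

```bash
mkdir -p pics; cat > h.py <<'E'
import numpy as np, cv2
from rig import env, eyes, workorder
def snap(n, f):
    o=env.get_obs(); c=eyes.camera(n)
    cv2.imwrite(f'pics/{f}.png', cv2.cvtColor(c['image'],cv2.COLOR_RGB2BGR))
    if n=='wrist':
        T=np.eye(4);T[:3,:3]=np.array(o['tcp_rot']).reshape(3,3);T[:3,3]=o['tcp_pos'];T=T@np.array(c['hand_eye'])
    else: T=np.array(c['cam_to_world'])
    np.savez(f'pics/{f}.npz',K=c['mtx'],T=T,dist=np.array(c.get('dist',[])),im=c['image'])
    print(n,[k for k in c if k not in('image',)])
    return c
def ray(f,u,v):
    d=np.load(f'pics/{f}.npz');p=np.linalg.inv(d['K'])@[u,v,1];T=d['T']
    return T[:3,3],T[:3,:3]@np.array([p[0],-p[1],-p[2]])
def onz(f,u,v,z):
    o,d=ray(f,u,v);return o+d*(z-o[2])/d[2]
def proj(f,P):
    d=np.load(f'pics/{f}.npz');p=np.linalg.inv(d['T'])@np.r_[P,1];q=d['K']@[p[0],-p[1],-p[2]];return q[:2]/q[2]
def tri(*fs): # (f,u,v)...
    A=np.zeros((3,3));b=np.zeros(3)
    for f,u,v in fs:
        o,d=ray(f,u,v);d/=np.linalg.norm(d);M=np.eye(3)-np.outer(d,d);A+=M;b+=M@o
    return np.linalg.solve(A,b)
E
python3 - <<'E'
from h import *
np.set_printoptions(precision=4,suppress=True)
for n in('scene','top','wrist'):
    c=snap(n,n+'0'); print(c['mtx'])
    d=np.load(f'pics/{n}0.npz');print(d['T'])
o=env.get_obs();print(o, env.tcp_to_grasp)
E
```

```text
scene ['mtx', 'cam_to_world']
[[450.0306   0.     271.7842]
 [  0.     450.0306 208.1907]
 [  0.       0.       1.    ]]
[[-0.8146 -0.4464  0.3704  1.013 ]
 [ 0.5797 -0.6477  0.4944  0.8309]
 [ 0.0193  0.6174  0.7864  1.156 ]
 [ 0.      0.      0.      1.    ]]
top ['mtx', 'cam_to_world']
[[398.7401   0.     278.9378]
 [  0.     398.7401 204.873 ]
 [  0.       0.       1.    ]]
[[ 0.0306  0.9847 -0.1716  0.3239]
 [-0.9995  0.0296 -0.008   0.1833]
 [-0.0028  0.1717  0.9851  1.277 ]
 [ 0.      0.      0.      1.    ]]
wrist ['mtx', 'hand_eye']
[[294.0033   0.     280.5648]
 [  0.     294.0033 208.8419]
 [  0.       0.       1.    ]]
[[ 0.2758 -0.9207 -0.2762  0.1081]
 [ 0.9612  0.2634  0.0818  0.6453]
 [-0.0025 -0.2881  0.9576  0.3736]
 [ 0.      0.      0.      1.    ]]
{'time_s': 0.15, 'qpos': array([-73.2186,  18.431 ,  -4.0144,  83.1592,   1.295 ,  78.5398,
        -3.2598]), 'qd': array([ 0.0376, -0.1064, -0.024 , -0.2244, -0.0627,  0.0688,  0.026 ]), 'tau': array([ -0.0005, -49.4099,  -0.3835, -31.4685,   0.0128,   0.0083,
        -0.    ]), 'tcp_pos': array([0.1788, 0.6245, 0.2305]), 'tcp_rot': array([[ 0.9614, -0.0003,  0.2752],
       [-0.2752, -0.0014,  0.9614],
       [ 0.0001, -1.    , -0.0015]]), 'force': array([-0.1268, -0.4891,  0.5635]), 'torque': array([0.0202, 0.0053, 0.0229]), 'grip_width': 0.0850646564635428} 0.0187
```

View pics/scene0.png

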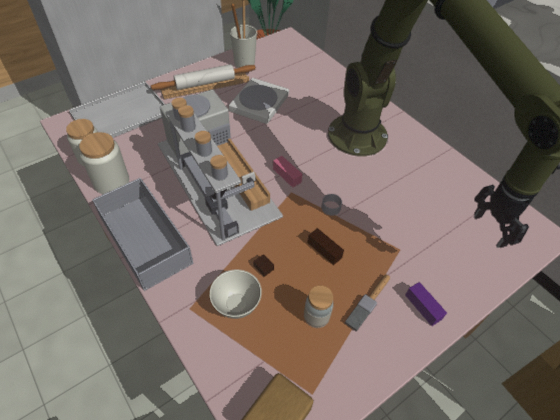

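View pics/top0.png

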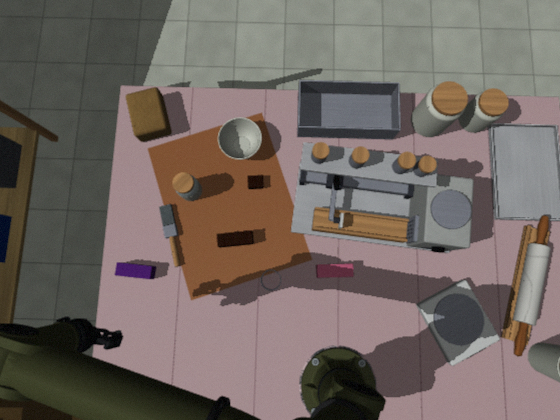

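View pics/wrist0.png

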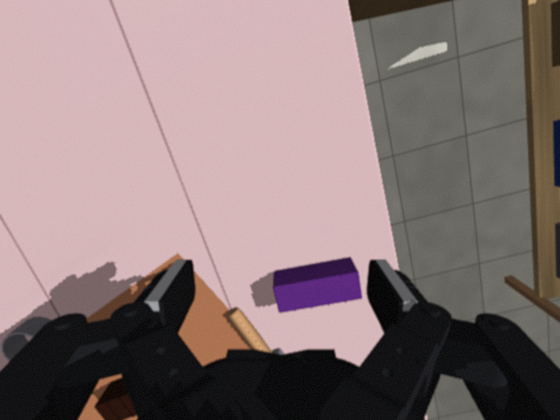

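The top view shows up = +x and left = +y. The block is at about (235,239), the trough runs (315,220)–(412,232), and the shelf with tins is above it. The handle/arm is near (337,205). Next I'll enlarge crops for pixel measurement.

```bash
python3 - <<'E'
from h import *
np.set_printoptions(precision=4,suppress=True)
def crop(f,x0,y0,x1,y1,s,out):
    im=cv2.imread(f'pics/{f}.png')[y0:y1,x0:x1];cv2.imwrite(f'pics/{out}.png',cv2.resize(im,None,fx=s,fy=s,interpolation=cv2.INTER_CUBIC))
crop('top0',285,135,485,260,4,'ctop'); crop('scene0',150,80,300,250,3.5,'csc')
crop('top0',200,160,280,270,5,'cbl')
im=np.load('pics/top0.npz')['im'].astype(int)
m=((im.sum(2)<130)).astype(np.uint8); sub=np.zeros_like(m); sub[220:255,205:265]=m[220:255,205:265]
n,l,st,ce=cv2.connectedComponentsWithStats(sub);print(st,ce)
ims=np.load('pics/scene0.npz')['im'].astype(int)
m=((ims.sum(2)<170)).astype(np.uint8); sub=np.zeros_like(m); sub[220:270,295:355]=m[220:270,295:355]
n,l,st,ce=cv2.connectedComponentsWithStats(sub);print(st,ce)
E
```

```text
[[     0      0    560    420 234704]
 [   217    231     38     16    496]] [[279.5933 209.4386]
 [235.3649 238.5565]]
[[     0      0    560    420 234503]
 [   307    229     37     36    697]] [[279.3656 209.391 ]
 [324.7016 246.1636]]
```

View pics/ctop.png

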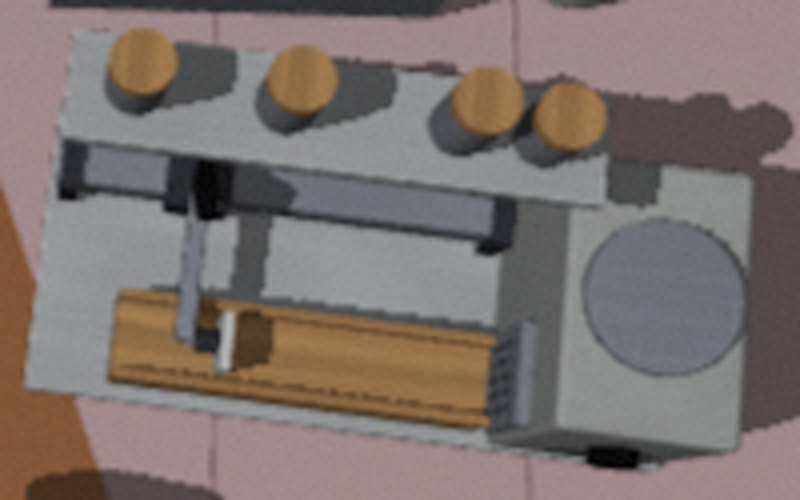

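View pics/csc.png

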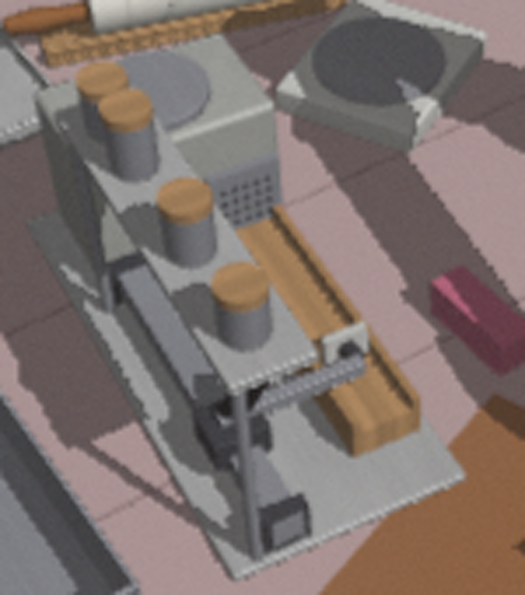

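View pics/cbl.png

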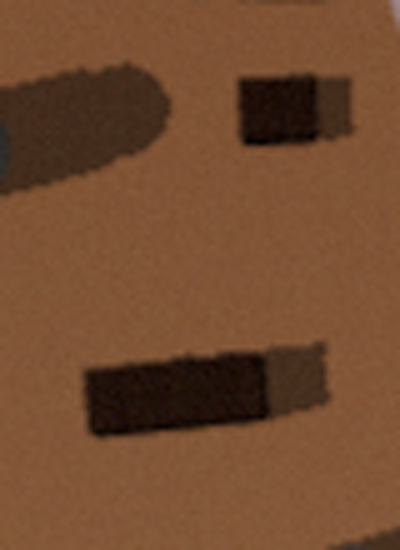

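```bash
cat > fit.py <<'E'
from h import *
from scipy.optimize import least_squares
np.set_printoptions(precision=4,suppress=True)
t=lambda x,y:(285+(x+.5)/4-.5,135+(y+.5)/4-.5)
s=lambda x,y:(150+(x+.5)/3.5-.5,80+(y+.5)/3.5-.5)
obs=[('top0',t(118,290),(.035,.145,.059)),('top0',t(109,382),(-.035,.145,.059)),
('top0',t(752,177),(.155,-.28,.177)),('top0',t(738,448),(-.045,-.28,.177)),('top0',t(555,432),(-.045,-.15,.177)),
('scene0',s(418,404),(-.035,.145,.059)),('scene0',s(353,425),(.035,.145,.059)),
('scene0',s(272,97),(-.045,-.15,.177)),('scene0',s(222,38),(-.045,-.28,.177)),('scene0',s(38,90),(.155,-.28,.177)),
('top0',t(62,138),('s',.18,.255)),('top0',t(603,205),('s',-.18,.255)),('scene0',s(318,357),('s',.18,.255))]
def W(p,P):
    x=p[3] if P[0]=='s' else P[0];c,sn=np.cos(p[2]),np.sin(p[2])
    return np.array([p[0]+c*x-sn*P[1],p[1]+sn*x+c*P[1],P[2]])
def res(p): return np.concatenate([proj(f,W(p,P))-uv for f,uv,P in obs])
r=least_squares(res,[.65,-.1,0,.08],loss='soft_l1');M=r.x
E
python3 - <<'E'
from fit import *
print(M);print(r.fun.reshape(-1,2))
# block
for f,box,th in(('top0',(220,255,205,265),130),('scene0',(220,270,295,355),170)):
    im=np.load(f'pics/{f}.npz')['im'].astype(int);m=np.zeros(im.shape[:2],np.uint8);a,b,c,d=box;m[a:b,c:d]=im.sum(2)[a:b,c:d]<th
    q=max(cv2.findContours(m,0,2)[0],key=cv2.contourArea);print(cv2.minAreaRect(q),cv2.approxPolyDP(q,2.5,True)[:,0].tolist())
# handle etc
f='top0'
T=lambda x,y,z:onz('top0',*t(x,y),z)
c,sn=np.cos(M[2]),np.sin(M[2]);R=np.array([[c,-sn],[sn,c]])
loc=lambda w:R.T@(w[:2]-M[:2])
print('arm end',loc(T(186,340,.082)),'arm mid',loc(T(192,265,.082)),'presser top front',loc(T(238,312,.081)),loc(T(230,372,.081)))
print('block top ctr',onz('top0',200+(178/5),160+(394/5),.045))
for P in((85,370),(268,354),(268,420),(95,436)):print(onz('top0',200+P[0]/5-.4,160+P[1]/5-.4,.045))
E
```

```text
[ 0.4839 -0.0573 -0.0947  0.0984]
[[ 0.092  -0.0686]
 [-0.1671 -0.7381]
 [-0.9513 -1.7944]
 [-0.5681  0.7985]
 [-2.2055 -1.1143]
 [ 2.0231 -1.9608]
 [ 1.2401  0.3569]
 [ 2.7495  2.516 ]
 [ 0.1895 -1.9783]
 [-1.6072  0.9826]
 [ 9.8198  0.4666]
 [11.1543  0.2753]
 [-4.3845 -8.156 ]]
((235.25741577148438, 238.5742645263672), (13.532506942749023, 36.816375732421875), 84.2894058227539) [[253, 231], [217, 234], [218, 246], [253, 243]]
((324.4179992675781, 246.09832763671875), (39.435359954833984, 18.821422576904297), 39.80556869506836) [[316, 229], [308, 235], [307, 242], [333, 264], [343, 250]]
arm end [-0.001   0.0916] arm mid [0.0569 0.093 ] presser top front [0.0253 0.0546] [-0.0209  0.0561]
block top ctr [0.428  0.3239 0.045 ]
[0.4423 0.3836 0.045 ]
[0.4557 0.2706 0.045 ]
[0.4149 0.2689 0.045 ]
[0.4018 0.3751 0.045 ]
```

```bash
cat >> h.py <<'E'
from scipy.spatial.transform import Rotation as Ro
def tool(yaw,lean=0,jaw='x'):
    """yaw deg: heading of mill-like x axis; lean deg; jaw along that x or y"""
    h=np.array([np.cos(np.radians(yaw)),np.sin(np.radians(yaw)),0]);l=np.array([-h[1],h[0],0]);u=np.array([0,0,1.])
    y=h*np.sin(np.radians(lean))-u*np.cos(np.radians(lean))
    z=h if jaw=='x' else (l if jaw=='y' else -l)
    if jaw=='x': z=z-y*(z@y); z/=np.linalg.norm(z)
    return np.stack([np.cross(y,z),y,z],1)
def go(P,R):
    o=env.get_obs();R0=np.array(o['tcp_rot']);p=np.array(o['tcp_pos'])
    print('t',round(o['time_s'],2),'shift cm',(R0.T@(np.array(P)-p)*100).round(2),'turn',Ro.from_matrix(R0.T@R).as_rotvec().round(4))
E
sed -i "s/('s',.18,.255)),('top0',t(603,205),('s',-.18,.255))/('s',.18,.255)),('top0',t(603,205),('s',-.18,.255))/; s/p\[1\]+sn\*x+c\*P\[1\]/p[1]+sn*x+c*(P[1]+(p[4] if P[0]=='s' else 0))/; s/p\[0\]+c\*x-sn\*P\[1\]/p[0]+c*x-sn*(P[1]+(p[4] if P[0]=='s' else 0))/; s/0,.08\],loss/0,.08,.03],loss/" fit.py
python3 - <<'E'
from fit import *
print(M);print(r.fun.reshape(-1,2))
go([.428,.322,.20],tool(6.9))
E
```

```text
[ 0.484  -0.0596 -0.102   0.0967  0.0311]
[[ 0.9514 -0.3908]
 [ 0.5363 -1.0877]
 [ 0.2248 -1.0513]
 [ 0.1122  1.5209]
 [-1.5188 -0.7364]
 [ 1.3419 -2.229 ]
 [ 0.4801 -0.0297]
 [ 2.7027  2.1076]
 [ 0.4048 -2.4314]
 [-1.4839  0.2445]
 [-0.7426 -0.8253]
 [ 0.3528 -0.0717]
 [ 0.4245 -1.3537]]
t 0.15 shift cm [ 32.28   3.08 -22.22] turn [0.0013 1.1716 0.0009]
```

>>> {"fn": "send_rows", "kwargs": {"increments": "8.5 4 0.4 -2.8 0 0.146 0;8.5 8 0.8 -5.5 0 0.293 0;8.5 12 1.2 -8.3 0 0.44 0;8.5 16 1.6 -11 0 0.586 0;8.5 20 2 -13.8 0 0.732 0;8.5 24 2.4 -16.5 0 0.878 0;8.5 28 2.8 -19.3 0 1.025 0;8.5 32.3 3.1 -22.2 0 1.17 0"}}

```text
time_s: 0.95
tcp_pos: [0.4277, 0.3224, 0.2001]
tcp_rot: [[0.116, -0.0, 0.993], [-0.993, 0.0, 0.116], [-0.0, -1.0, -0.0]]
force: [0.7, 0.5, 0.4]
grip_width: 0.0848
```

```bash
python3 - <<'E'
from fit import *
go([.428,.322,.20],tool(6.9))
snap('wrist','w1'); snap('scene','s1')
E
```

```text
t 0.95 shift cm [0.04 0.01 0.03] turn [ 0.0003 -0.0039 -0.0002]
wrist ['mtx', 'hand_eye']
scene ['mtx', 'cam_to_world']
```

View pics/w1.png

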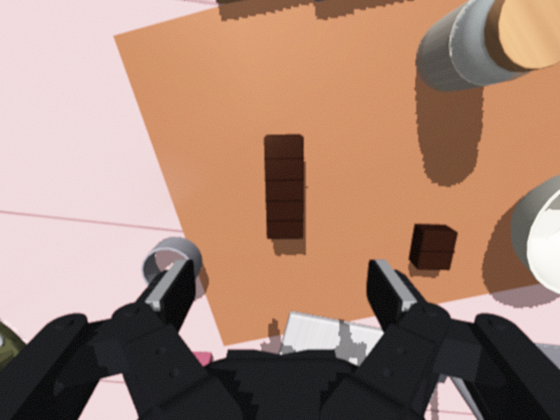

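The wrist view shows the block at columns 264–303, rows 134–239. It is almost aligned with the image columns and centred between the fingers.

```bash
python3 - <<'E'
from fit import *
im=np.load('pics/w1.npz')['im'].astype(int);m=np.zeros(im.shape[:2],np.uint8);m[110:260,245:325]=im.sum(2)[110:260,245:325]<140
q=max(cv2.findContours(m,0,2)[0],key=cv2.contourArea);print(cv2.minAreaRect(q),cv2.approxPolyDP(q,4,True)[:,0].tolist(),cv2.boundingRect(q))
for u,v in cv2.boxPoints(cv2.minAreaRect(q)):print(u,v,onz('w1',u,v,.045))
rr=cv2.minAreaRect(q);print(onz('w1',*rr[0],.045))
cv2.imwrite('pics/w1c.png',cv2.resize(cv2.imread('pics/w1.png')[120:255,245:325],None,fx=4,fy=4))
E
```

```text
((284.0, 187.0), (102.0, 38.0), 90.0) [[277, 136], [281, 143], [269, 146], [274, 149], [269, 154], [267, 146], [268, 237], [302, 236], [302, 138]] (265, 136, 39, 103)
265.0 136.0 [0.4053 0.3791 0.045 ]
303.0 136.0 [0.4425 0.3834 0.045 ]
303.0 238.0 [0.4574 0.2761 0.045 ]
265.0 238.0 [0.4162 0.2713 0.045 ]
[0.43   0.3302 0.045 ]
```

View pics/w1c.png

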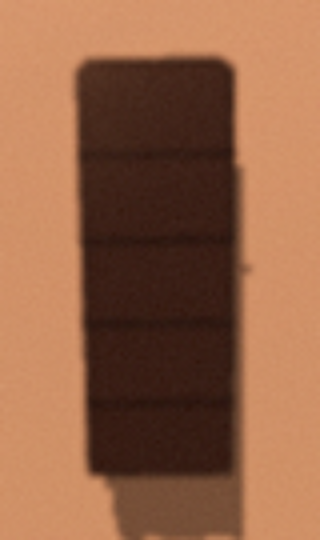

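```bash
python3 - <<'E'
from fit import *
C=np.array([onz('w1',u,v,.045) for u,v in((265,134.5),(303.6,134.5),(303.4,238),(267.4,238))])
print(C);c=C.mean(0);a=(C[0]+C[1]-C[2]-C[3])/2;print(c,np.linalg.norm(a),np.degrees(np.arctan2(-a[0],a[1])),np.linalg.norm((C[1]-C[0])),np.linalg.norm(C[2]-C[3]))
go([c[0],c[1],.022],tool(np.degrees(np.arctan2(-a[0],a[1]))))
E
```

```text
[[0.4052 0.3805 0.045 ]
 [0.4429 0.3849 0.045 ]
 [0.4579 0.2762 0.045 ]
 [0.4188 0.2716 0.045 ]]
[0.4312 0.3283 0.045 ] 0.10975969221399266 7.473219136707624 0.03801892630578211 0.03933445744524642
t 1.05 shift cm [-1.28 17.81 -0.02] turn [-0.0016 -0.0236  0.0037]
```

>>> {"fn": "send_rows", "kwargs": {"increments": "8.5 -0.6 3 0 0 -0.012 0;8.5 -1.3 7 0 0 -0.024 0;8.5 -1.3 11 0 0 -0.024 0;8.5 -1.3 14.5 0 0 -0.024 0;8.5 -1.3 16.8 0 0 -0.024 0;8.5 -1.3 18.0 0 0 -0.024 0;8.5 -1.3 18.2 0 0 -0.024 0;8.5 -1.3 18.2 0 0 -0.024 0"}}

```text
time_s: 1.85
tcp_pos: [0.4259, 0.3374, 0.019]
tcp_rot: [[0.146, 0.001, 0.989], [-0.989, 0.001, 0.146], [-0.0, -1.0, 0.001]]
force: [0.9, -0.9, 0.4]
grip_width: 0.085
```

>>> {"fn": "send_rows", "kwargs": {"increments": "6 0 0 0 0 0 0;5 0 0 0 0 0 0;4 0 0 0 0 0 0;3.5 0 0 0 0 0 0;3 0 0 0 0 0 0;3 0 0 0 0 0 0;3 0 0 0 0 0 0;3 0 0 0 0 0 0"}}

```text
time_s: 2.65
tcp_pos: [0.4267, 0.3379, 0.0199]
tcp_rot: [[0.145, 0.002, 0.989], [-0.989, 0.002, 0.145], [-0.002, -1.0, 0.003]]
force: [-0.5, 0.0, 7.2]
grip_width: 0.0389
```

```bash
python3 - <<'E'
from fit import *
snap('scene','s2');snap('wrist','w2')
a=cv2.imread('pics/s2.png')[170:320,230:400]
cv2.imwrite('pics/s2c.png',cv2.resize(a,None,fx=4,fy=4))
E
```

```text
scene ['mtx', 'cam_to_world']
wrist ['mtx', 'hand_eye']
```

View pics/s2c.png

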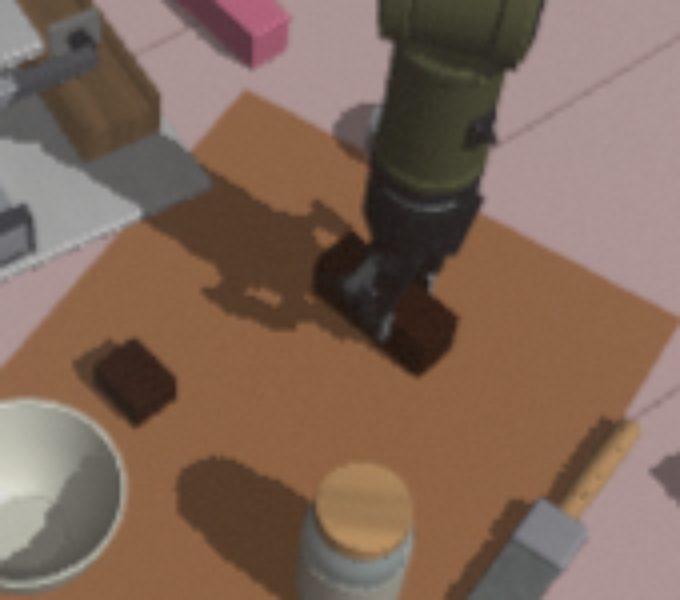

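```bash
python3 - <<'E'
from fit import *
for i in range(6):
    o=env.get_obs();print(o['time_s'],o['tcp_pos'],o['grip_width'],o['force'],np.degrees(np.arctan2(o['tcp_rot'][1][2],o['tcp_rot'][0][2])))
    if i%2: eyes.camera('top')
E
```

```text
2.75 [0.4267 0.3379 0.0199] 0.03899766073549122 [ 0.4279 -0.0242  6.5   ] 8.365635856652604
2.75 [0.4267 0.3379 0.0199] 0.03899766073549122 [ 0.4279 -0.0242  6.5   ] 8.365635856652604
2.8 [0.4267 0.3379 0.0199] 0.03918506501829828 [-0.0312  0.2027  6.2414] 8.363733937698642
2.8 [0.4267 0.3379 0.0199] 0.03918506501829828 [-0.0312  0.2027  6.2414] 8.363733937698642
2.85 [0.4267 0.3379 0.0199] 0.03887945303627634 [ 0.2562 -0.1088  6.2806] 8.36187789946086
2.85 [0.4267 0.3379 0.0199] 0.03887945303627634 [ 0.2562 -0.1088  6.2806] 8.36187789946086
```

View pics/w2.png

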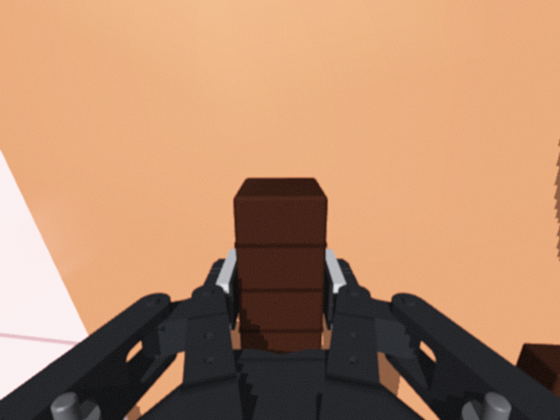

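```bash
python3 - <<'E'
from fit import *
o=env.get_obs();R=np.array(o['tcp_rot']);p=np.array(o['tcp_pos'])
for u,v,z in((281,197,.045),(281,178,0),(281,244.5,.045),(281,290,.045),(281,333,.045)):
    w=onz('w2',u,v,z);print(v,w,'tool cm',R.T@(w-p)*100)
E
```

```text
197 [0.4203 0.3807 0.045 ] tool cm [-4.3314 -2.5095  0.004 ]
178 [0.4206 0.3802 0.    ] tool cm [-4.2721  1.9904  0.009 ]
244.5 [0.4234 0.3595 0.045 ] tool cm [-2.1964 -2.5131  0.0035]
290 [0.4267 0.3372 0.045 ] tool cm [ 0.06   -2.5169  0.0029]
333 [0.4301 0.3139 0.045 ] tool cm [ 2.4127 -2.5209  0.0023]
```

>>> {"fn": "send_rows", "kwargs": {"increments": "3 0 -0.5 0 0 0 0;3 0 -2 0 0 0 0;3 0 -5 0 0 0 0;3 0 -8.5 0 0 0 0;3 0 -12 0 0 0 0;3 0 -15 0 0 0 0;3 0 -17 0 0 0 0;3 0 -18 0 0 0 0"}}

```text
time_s: 3.7
tcp_pos: [0.426, 0.3373, 0.2012]
tcp_rot: [[0.145, 0.002, 0.989], [-0.989, 0.002, 0.145], [-0.002, -1.0, 0.003]]
force: [-0.0, -0.1, -3.0]
grip_width: 0.0392
```

```bash
python3 - <<'E'
from fit import *
c=eyes.camera('top');c=eyes.camera('top')
snap('wrist','w3');o=env.get_obs();print(o['tcp_pos'],o['force'],o['grip_width'])
def mw(x,y,z):
    c,s=np.cos(M[2]),np.sin(M[2]);return [M[0]+c*x-s*y,M[1]+s*x+c*y,z]
P=mw(0,-.068,.2);print(P);go(P,tool(np.degrees(M[2])))
E
```

```text
wrist ['mtx', 'hand_eye']
[0.4253 0.3368 0.1984] [ 0.0326  0.4623 -2.3577] 0.03929174046934321
[np.float64(0.47703459983408203), np.float64(-0.1272642326236778), 0.2]
t 3.85 shift cm [46.67 -0.16 -1.63] turn [ 0.0001  0.2481 -0.    ]
```

View pics/w3.png

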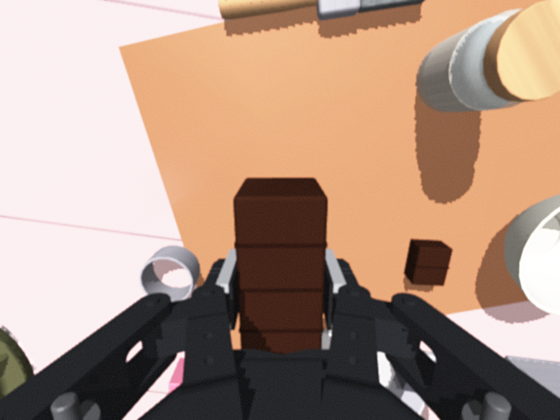

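>>> {"fn": "send_rows", "kwargs": {"increments": "3 0.7 0 0 0 0.005 0;3 2.5 0 -0.1 0 0.015 0;3 5.5 0 -0.2 0 0.03 0;3 9.3 0 -0.3 0 0.05 0;3 13.3 0 -0.4 0 0.07 0;3 17.5 0 -0.6 0 0.09 0;3 21.7 0 -0.8 0 0.11 0;3 25.9 0 -0.9 0 0.135 0"}}

```text
time_s: 4.65
tcp_pos: [0.4531, 0.0759, 0.1974]
tcp_rot: [[0.008, -0.002, 1.0], [-1.0, -0.0, 0.008], [0.0, -1.0, -0.002]]
force: [0.7, 0.1, -3.0]
grip_width: 0.0391
```

```bash
python3 - <<'E'
from fit import *
go([.4770,-.1273,.2],tool(np.degrees(M[2])));print(env.get_obs()['tcp_pos'])
E
```

```text
t 4.65 shift cm [20.34 -0.25  2.22] turn [0.0017 0.1103 0.0004]
[0.4531 0.0759 0.1974]
```

>>> {"fn": "send_rows", "kwargs": {"increments": "3 4 0 0.4 0 0.02 0;3 7.7 0 0.8 0 0.04 0;3 11.2 0 1.2 0 0.06 0;3 14.3 0 1.6 0 0.08 0;3 17 0 1.9 0 0.1 0;3 19 0 2.1 0 0.11 0;3 20 0 2.2 0 0.11 0;3 20.4 -0.2 2.2 0 0.11 0"}}

```text
time_s: 5.45
tcp_pos: [0.4772, -0.1259, 0.1996]
tcp_rot: [[-0.102, -0.002, 0.995], [-0.995, 0.0, -0.102], [0.0, -1.0, -0.002]]
force: [1.2, 0.4, -2.7]
grip_width: 0.0389
```

```bash
python3 - <<'E'
from fit import *
for i in range(4): eyes.camera('top')
snap('wrist','w4');snap('top','t4')
go([.4770,-.1273,.2],tool(np.degrees(M[2])));print(env.get_obs()['tcp_pos'])
E
```

```text
wrist ['mtx', 'hand_eye']
top ['mtx', 'cam_to_world']
t 5.75 shift cm [ 0.44  0.03 -0.11] turn [ 0.0002  0.0051 -0.0005]
[ 0.4785 -0.1231  0.2003]
```

View pics/w4.png

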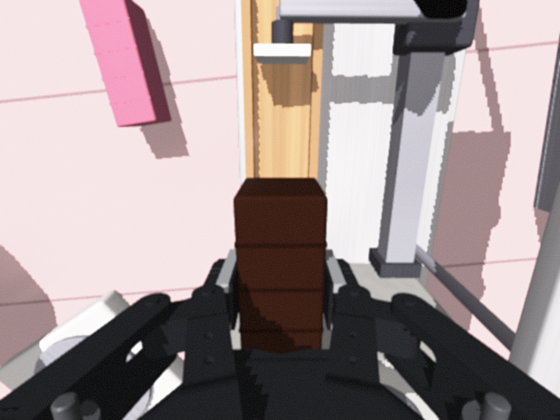

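View pics/t4.png

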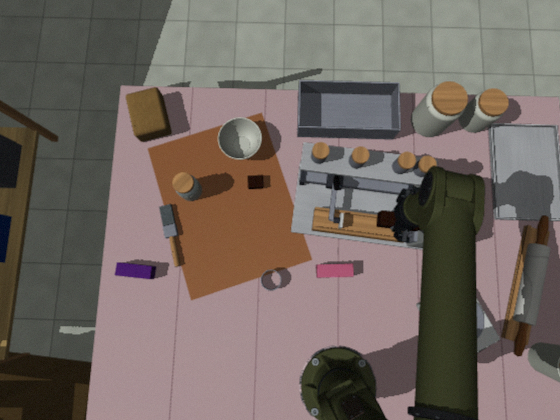

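```bash
python3 - <<'E'
from fit import *
print([onz('t4',440,168,z) for z in(.3,.35,.4,.45)], 'shelf front at y-.13', M)
a=cv2.imread('pics/w4.png')[0:200,225:345];cv2.imwrite('pics/w4c.png',cv2.resize(a,None,fx=4,fy=3.0,interpolation=cv2.INTER_CUBIC))
im=np.load('pics/w4.npz')['im'].astype(int)
for v in(80,120,160):print(v,[tuple(x) for x in im[v,234:336:2]])
E
```

```text
[array([ 0.6007, -0.2124,  0.3   ]), array([ 0.5866, -0.1922,  0.35  ]), array([ 0.5724, -0.1719,  0.4   ]), array([ 0.5582, -0.1517,  0.45  ])] shelf front at y-.13 [ 0.484  -0.0596 -0.102   0.0967  0.0311]
80 [(np.int64(247), np.int64(230), np.int64(231)), (np.int64(230), np.int64(215), np.int64(218)), (np.int64(241), np.int64(239), np.int64(241)), (np.int64(248), np.int64(247), np.int64(248)), (np.int64(245), np.int64(239), np.int64(238)), (np.int64(236), np.int64(194), np.int64(144)), (np.int64(236), np.int64(193), np.int64(142)), (np.int64(236), np.int64(195), np.int64(143)), (np.int64(235), np.int64(189), np.int64(140)), (np.int64(152), np.int64(115), np.int64(82)), (np.int64(156), np.int64(120), np.int64(87)), (np.int64(157), np.int64(119), np.int64(84)), (np.int64(193), np.int64(146), np.int64(106)), (np.int64(242), np.int64(205), np.int64(151)), (np.int64(238), np.int64(198), np.int64(148)), (np.int64(230), np.int64(181), np.int64(133)), (np.int64(185), np.int64(142), np.int64(102)), (np.int64(157), np.int64(117), np.int64(85)), (np.int64(158), np.int64(118), np.int64(85)), 
[... 5578 characters left out ...]
int64(245), np.int64(208), np.int64(156)), (np.int64(203), np.int64(155), np.int64(113)), (np.int64(230), np.int64(184), np.int64(134)), (np.int64(236), np.int64(195), np.int64(145)), (np.int64(236), np.int64(193), np.int64(141)), (np.int64(237), np.int64(194), np.int64(145)), (np.int64(188), np.int64(166), np.int64(156)), (np.int64(159), np.int64(155), np.int64(159)), (np.int64(158), np.int64(154), np.int64(156)), (np.int64(158), np.int64(154), np.int64(156)), (np.int64(173), np.int64(169), np.int64(171)), (np.int64(245), np.int64(243), np.int64(244)), (np.int64(247), np.int64(246), np.int64(247)), (np.int64(246), np.int64(245), np.int64(246)), (np.int64(247), np.int64(245), np.int64(246))]
```

View pics/w4c.png

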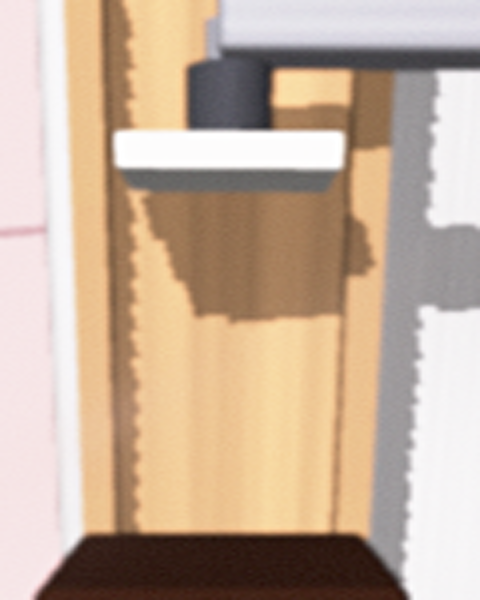

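```bash
python3 - <<'E'
from fit import *
o=env.get_obs();R=np.array(o['tcp_rot']);p=np.array(o['tcp_pos'])
mid=[]
for v,a,b in((80,243.2,321.6),(120,244.6,319.8),(160,245.8,318)):
    A=onz('w4',a,v,.059);B=onz('w4',b,v,.059);m=(A+B)/2;mid.append(m);print(np.linalg.norm(A-B),m,'tool',R.T@(m-p)*100)
d=mid[0]-mid[2];y=np.degrees(np.arctan2(-d[0],d[1]));print('yaw mill',y,'tool yaw',np.degrees(np.arctan2(R[1,2],R[0,2])),'fit',np.degrees(M[2]))
yv=np.array([-np.sin(M[2]),np.cos(M[2])]);xv=np.array([yv[1],-yv[0]])
print('x offset of centre line vs fit mm',[1000*xv@(m[:2]-M[:2]) for m in mid],'tcp mill x,y',xv@(p[:2]-M[:2]),yv@(p[:2]-M[:2]))
# presser top front edge z=.081?, corners in w4
for u,v in((225+113/4,130/3),(225+345/4,130/3)):
    w=onz('w4',u,v,.083);print('presser',xv@(w[:2]-M[:2]),yv@(w[:2]-M[:2]))
E
```

```text
0.07002171314006667 [ 0.4903 -0.0156  0.059 ] tool [-10.8085  14.1352   0.1293]
0.06968298659735479 [ 0.4868 -0.0496  0.059 ] tool [-7.3887 14.1336  0.1129]
0.06951043805087621 [ 0.483  -0.0862  0.059 ] tool [-3.7023 14.1319  0.0855]
yaw mill -5.907692280009612 tool yaw -5.553794888426784 fit -5.843962413932262
x offset of centre line vs fit mm [np.float64(1.7902592896215976), np.float64(1.7985588266426065), np.float64(1.7112163271001093)] tcp mill x,y 0.0010765573665064356 -0.06368317039458368
presser -0.021546372729909325 0.06824951254829331
presser 0.024365228630242163 0.06842043742698348
```

>>> {"fn": "send_rows", "kwargs": {"increments": "3 0.1 1 0.1 0 0.006 0;3 0.3 3 0.1 0 0.006 0;3 0.3 5.5 0.1 0 0.006 0;3 0.3 8 0.1 0 0.006 0;3 0.3 10 0.1 0 0.006 0;3 0.3 11.5 0.1 0 0.006 0;3 0.3 12.4 0.1 0 0.006 0;3 0.3 12.6 0.1 0 0.006 0"}}

```text
time_s: 6.55
tcp_pos: [0.4783, -0.127, 0.0731]
tcp_rot: [[-0.104, -0.002, 0.995], [-0.995, -0.0, -0.104], [0.0, -1.0, -0.002]]
force: [0.3, -0.6, -3.4]
grip_width: 0.0389
```

```bash
python3 - <<'E'
from fit import *
for i in range(4): eyes.camera('top')
o=env.get_obs();p=o['tcp_pos'];print(p,o['force'],o['tcp_rot'])
yv=np.array([-np.sin(M[2]),np.cos(M[2])]);xv=np.array([yv[1],-yv[0]]);print('mill',xv@(p[:2]-M[:2]),yv@(p[:2]-M[:2]))
snap('scene','s5');cv2.imwrite('pics/s5c.png',cv2.resize(cv2.imread('pics/s5.png')[60:240,140:320],None,fx=3.3,fy=3.3))
E
```

```text
[ 0.48   -0.1274  0.0751] [-0.1546 -0.3599 -2.5677] [[-0.1046  0.0015  0.9945]
 [-0.9945  0.     -0.1046]
 [-0.0002 -1.      0.0015]]
mill 0.002918578404945205 -0.0678541317237135
scene ['mtx', 'cam_to_world']
```

View pics/s5c.png

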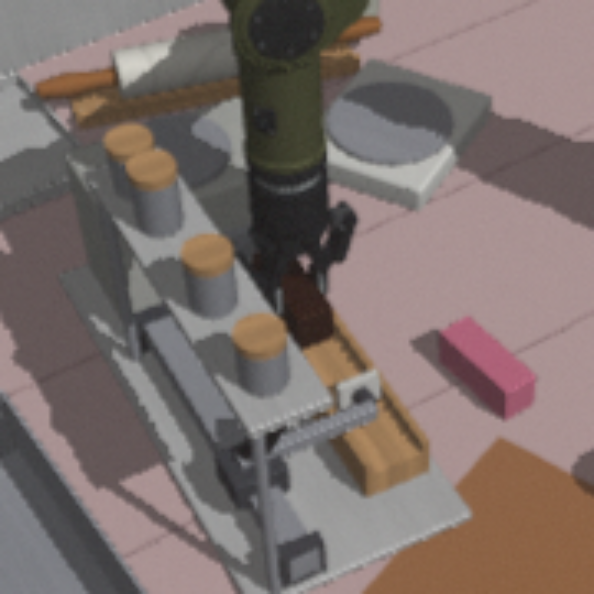

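>>> {"fn": "send_rows", "kwargs": {"increments": "3 0 0.2 -0.1 0 0 0;3 0 0.4 -0.1 0 0 0;3 0 0.6 -0.1 0 0 0;3 0 0.7 -0.1 0 0 0;3 0 0.8 -0.1 0 0 0;3 0 0.85 -0.1 0 0 0;3 0 0.9 -0.1 0 0 0;3 0 0.9 -0.1 0 0 0"}}

```text
time_s: 7.6
tcp_pos: [0.4782, -0.1273, 0.0654]
tcp_rot: [[-0.105, -0.0, 0.994], [-0.994, 0.0, -0.105], [-0.0, -1.0, -0.0]]
force: [0.2, -0.2, -3.5]
grip_width: 0.0387
```

>>> {"fn": "send_rows", "kwargs": {"increments": "3 0 0.05 0 0 0 0;3 0 0.05 0 0 0 0;3 0 0.1 0 0 0 0;3 0 0.1 0 0 0 0;3 0 0.15 0 0 0 0;3 0 0.15 0 0 0 0;3 0 0.15 0 0 0 0;3 0 0.15 0 0 0 0"}}

```text
time_s: 8.4
tcp_pos: [0.4783, -0.1273, 0.0649]
tcp_rot: [[-0.105, -0.0, 0.994], [-0.994, 0.001, -0.105], [-0.001, -1.0, -0.0]]
force: [-4.2, 0.9, 8.5]
grip_width: 0.0388
```

>>> {"fn": "send_rows", "kwargs": {"increments": "4.2 0 -0.05 0 0 0 0;4.6 0 -0.05 0 0 0 0;5 0 -0.05 0 0 0 0;5.4 0 -0.05 0 0 0 0;5.8 0 -0.05 0 0 0 0;6.2 0 -0.05 0 0 0 0;6.2 0 -0.05 0 0 0 0;6.2 0 -0.05 0 0 0 0"}}

```text
time_s: 9.2
tcp_pos: [0.4782, -0.1273, 0.0644]
tcp_rot: [[-0.105, 0.0, 0.994], [-0.994, 0.0, -0.105], [-0.0, -1.0, 0.0]]
force: [0.2, -0.4, 0.1]
grip_width: 0.0618
```

>>> {"fn": "send_rows", "kwargs": {"increments": "6.2 0 -0.5 0 0 0 0;6.2 0 -1.5 0 0 0 0;6.2 0 -3 0 0 0 0;6.2 0 -5.5 0 0 0 0;6.2 0 -8.5 0 0 0 0;6.2 0 -11.5 0 0 0 0;6.2 0 -13.5 0 0 0 0;6.2 0 -14 0 0 0 0"}}

```text
time_s: 10.0
tcp_pos: [0.4799, -0.1278, 0.2077]
tcp_rot: [[-0.105, 0.006, 0.994], [-0.994, 0.001, -0.105], [-0.001, -1.0, 0.006]]
force: [0.7, 1.2, -0.4]
grip_width: 0.0623
```

```bash
python3 - <<'E'
from fit import *
for i in range(3): eyes.camera('top')
snap('wrist','w6');o=env.get_obs();print(o['tcp_pos'],o['force'])
E
```

```text
wrist ['mtx', 'hand_eye']
[ 0.4776 -0.1271  0.2035] [-0.1442 -0.0376 -0.2231]
```

View pics/w6.png

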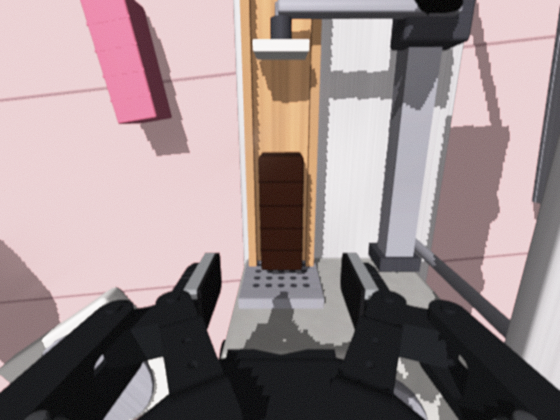

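```bash
cat >> fit.py <<'E'
M=M.copy(); yw=-5.88; M[2]=np.radians(yw)
yv=np.array([-np.sin(M[2]),np.cos(M[2])]);xv=np.array([yv[1],-yv[0]])
M[:2]+=xv*.0018
loc=lambda w:np.r_[xv@(w[:2]-M[:2]),yv@(w[:2]-M[:2]),w[2:]]
mw=lambda x,y,z:np.r_[M[:2]+xv*x+yv*y,z]
E
python3 - <<'E'
from fit import *
L=lambda u,v,z:print((u,v),loc(onz('w6',u,v,z)))
L(282,40,.083);L(282,50,.083);L(282,153,.09);L(282,268,.09)
L(282,263,.09)
cv2.imwrite('pics/w6c.png',cv2.resize(cv2.imread('pics/w6.png')[0:320,230:480],None,fx=2.4,fy=1.8))
print(env.get_obs()['qpos'])
H=np.array([.1,.095,.113]);a=np.array([np.sin(np.radians(35)),0,-np.cos(np.radians(35))])
P=H-.12*a+.019*a; print(mw(*P)); 
P2=[-.03,.095,.25]; go(mw(*P2),tool(yw,35,'y'))
E
```

```text
(282, 40) [0.0004 0.0675 0.083 ]
(282, 50) [0.0004 0.0603 0.083 ]
(282, 153) [ 0.0003 -0.0212  0.09  ]
(282, 268) [ 0.0001 -0.1318  0.09  ]
(282, 263) [ 0.0001 -0.1264  0.09  ]
[-30.8481  -1.0169  42.7158 108.1741   0.727   72.6577   5.6325]
[0.5373 0.0304 0.1957]
t 10.2 shift cm [-16.27  -4.64  -2.92] turn [ 0.4802 -1.5193 -0.4792]
```

View pics/w6c.png

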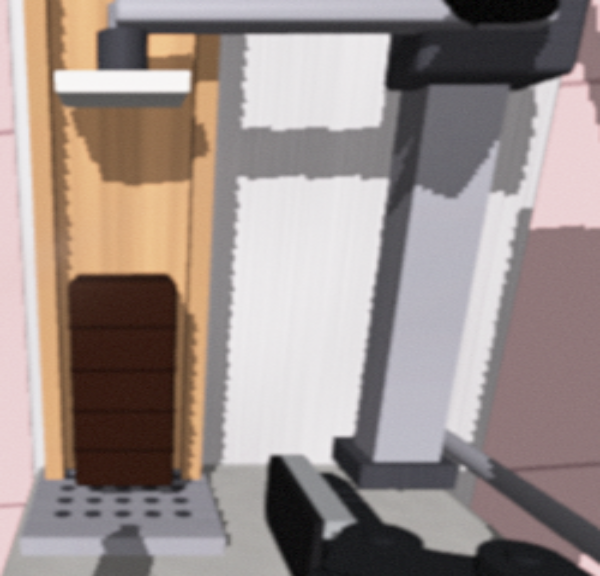

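>>> {"fn": "send_rows", "kwargs": {"increments": "6.2 -1 -0.6 -0.3 0.03 -0.09 -0.03;6.2 -3 -1.3 -0.7 0.07 -0.22 -0.07;6.2 -5 -2 -1.1 0.11 -0.35 -0.11;6.2 -7 -2.7 -1.5 0.15 -0.48 -0.15;6.2 -9 -3.3 -1.8 0.19 -0.61 -0.19;6.2 -11 -3.8 -2.1 0.235 -0.74 -0.235;6.2 -12.5 -4.2 -2.4 0.275 -0.87 -0.275;6.2 -14 -4.6 -2.6 0.315 -1 -0.315"}}

```text
time_s: 11.0
tcp_pos: [0.4759, 0.0144, 0.2469]
tcp_rot: [[0.667, 0.341, 0.662], [-0.653, -0.161, 0.74], [0.359, -0.926, 0.115]]
force: [0.2, 0.5, 1.9]
grip_width: 0.0617
```

```bash
python3 - <<'E'
from fit import *
print(env.get_obs()['qpos'],loc(env.get_obs()['tcp_pos']))
go(mw(-.03,.095,.23),tool(yw,35,'y'))
E
```

```text
[ -6.0802 -17.2294  -7.8866 120.2209  13.2374  60.0961  28.0461] [-0.0174  0.0728  0.2469]
t 11.0 shift cm [-2.81  0.84  0.85] turn [ 0.1966 -0.6063 -0.1968]
```

```bash
python3 - <<'E'
from fit import *
go(mw(.045,.095,.20),tool(yw,35,'y'))
go(mw(.045,.095,.22),tool(yw,35,'y'))
E
```

```text
t 11.0 shift cm [1.59 6.28 4.88] turn [ 0.1966 -0.6063 -0.1968]
t 11.0 shift cm [2.31 4.43 5.11] turn [ 0.1966 -0.6063 -0.1968]
```

>>> {"fn": "send_rows", "kwargs": {"increments": "6.2 0.5 1.5 1.2 0 0 0;6.2 1 3 2.5 0.02 -0.06 -0.02;6.2 1.5 4.5 4 0.05 -0.15 -0.05;6.2 1.6 5.5 4.9 0.09 -0.27 -0.09;6.2 1.6 6.1 4.9 0.13 -0.4 -0.13;6.2 1.6 6.3 4.9 0.17 -0.52 -0.17;6.2 1.6 6.3 4.9 0.197 -0.606 -0.197;6.2 1.6 6.3 4.9 0.197 -0.606 -0.197"}}

```text
time_s: 11.8
tcp_pos: [0.5392, 0.029, 0.1983]
tcp_rot: [[0.816, 0.568, 0.107], [-0.089, -0.06, 0.994], [0.571, -0.821, 0.002]]
force: [0.4, 0.4, -0.3]
grip_width: 0.062
```

```bash
python3 - <<'E'
from fit import *
for i in range(4): eyes.camera('top')
o=env.get_obs();print(o['qpos'],loc(o['tcp_pos']),o['force'])
go(mw(.045,.095,.20),tool(yw,35,'y'))
snap('wrist','w7');snap('scene','s7')
E
```

```text
[-10.2862 -16.3695  -2.5229 129.6262  17.783   34.4625  59.0992] [0.0462 0.0956 0.2012] [0.0503 0.6235 0.6679]
t 12.0 shift cm [-0.17  0.03 -0.06] turn [-0.0001 -0.0052  0.0011]
wrist ['mtx', 'hand_eye']
scene ['mtx', 'cam_to_world']
```

View pics/w7.png

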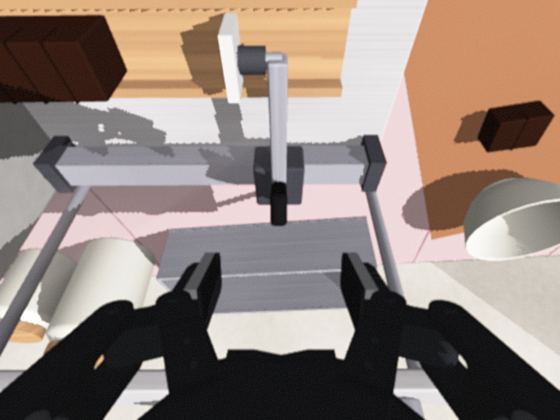

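View pics/s7.png

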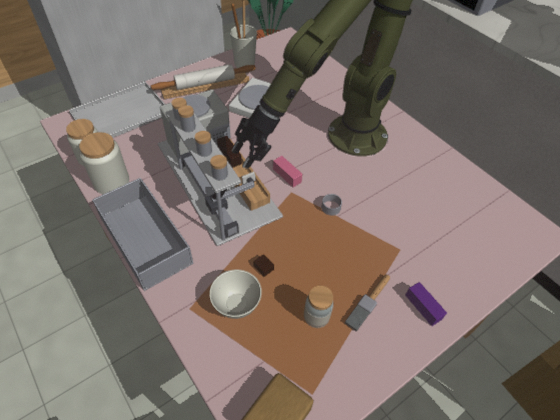

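```bash
python3 - <<'E'
from fit import *
cv2.imwrite('pics/w7c.png',cv2.resize(cv2.imread('pics/w7.png')[130:240,230:330],None,fx=6,fy=5,interpolation=cv2.INTER_CUBIC))
for z in(.0753,.113,.1327):
  for v in (184,190,205,223): print(z,v,loc(onz('w7',279,v,z)))
for x in (.09,.1,.11,.12):
  H=mw(x,.095,.113);print(x,'H',proj('w7',H),'tip',proj('w7',mw(x-.0138,.095,.1327)),'root',proj('w7',mw(x+.0264,.095,.0753)))
E
```

```text
0.0753 184 [0.1195 0.0942 0.0753]
0.0753 190 [0.1285 0.0941 0.0753]
0.0753 205 [0.1529 0.0939 0.0753]
0.0753 223 [0.1866 0.0936 0.0753]
0.113 184 [0.0791 0.0946 0.113 ]
0.113 190 [0.0864 0.0945 0.113 ]
0.113 205 [0.1063 0.0944 0.113 ]
0.113 223 [0.1337 0.0941 0.113 ]
0.1327 184 [0.0581 0.0948 0.1327]
0.1327 190 [0.0645 0.0948 0.1327]
0.1327 205 [0.0819 0.0946 0.1327]
0.1327 223 [0.106  0.0944 0.1327]
0.09 H [279.5769 192.8368] tip [279.4491 200.299 ] root [279.765  181.8393]
0.1 H [279.6637 200.4586] tip [279.5488 208.4246] root [279.834  188.6273]
0.11 H [279.7452 207.625 ] tip [279.642  216.0179] root [279.8995 195.068 ]
0.12 H [279.8221 214.3754] tip [279.7292 223.1296] root [279.9618 201.1871]
```

View pics/w7c.png

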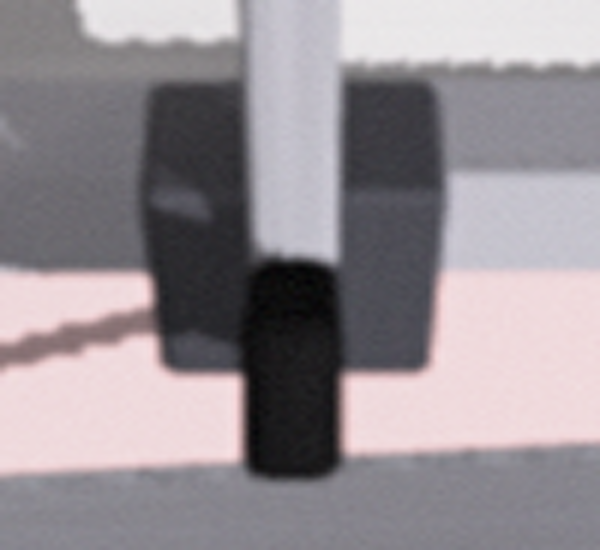

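```bash
python3 - <<'E'
from fit import *
f=loc(onz('w7',279.3,192,.1247));b=loc(onz('w7',279.3,225,.1407));print(f,b,f[0]+.0115,b[0]-.0115)
xs=(f[0]+b[0])/2; xh=xs+.0138; print('tip x',xs,'handle x',xh)
hy=(f[1]+b[1])/2
a=np.array([np.sin(np.radians(35)),0,-np.cos(np.radians(35))])
H=np.array([xh,hy,.113]);print(H)
go(mw(*(H-.04*a+.019*a)),tool(yw,35,'y'));go(mw(*(H+.022*a)),tool(yw,35,'y'))
E
```

```text
[0.0757 0.0949 0.1247] [0.0975 0.0947 0.1407] 0.08720801264830826 0.08603849616990279
tip x 0.08662325440910552 handle x 0.10042325440910552
[0.1004 0.0948 0.113 ]
t 12.1 shift cm [-0.66  8.25 -0.09] turn [-0.0003 -0.0047  0.0014]
t 12.1 shift cm [-0.66 12.55 -0.09] turn [-0.0003 -0.0047  0.0014]
```

>>> {"fn": "send_rows", "kwargs": {"increments": "6.2 -0.3 1 -0.1 0 -0.005 0;6.2 -0.7 3 -0.1 0 -0.005 0;6.2 -0.7 5 -0.1 0 -0.005 0;6.2 -0.7 7 -0.1 0 -0.005 0;6.2 -0.7 9 -0.1 0 -0.005 0;6.2 -0.7 10.7 -0.1 0 -0.005 0;6.2 -0.7 11.8 -0.1 0 -0.005 0;6.2 -0.7 12.3 -0.1 0 -0.005 0"}}

```text
time_s: 12.9
tcp_pos: [0.6056, 0.0224, 0.0949]
tcp_rot: [[0.815, 0.57, 0.102], [-0.083, -0.059, 0.995], [0.573, -0.82, -0.001]]
force: [-0.0, -0.1, 0.4]
grip_width: 0.0624
```

```bash
python3 - <<'E'
from fit import *
for i in range(4): eyes.camera('top')
o=env.get_obs();print(o['qpos'],loc(o['tcp_pos']),o['force'])
go(mw(*(np.array([.1004,.0948,.113])+.02*np.array([.5736,0,-.8192]))),tool(yw,35,'y'))
snap('wrist','w8')
E
```

```text
[ -6.9721   0.7287  -3.0643 128.7109  29.4074  18.7527  48.8495] [0.1111 0.0944 0.097 ] [-0.3228 -0.5854  0.1115]
t 13.1 shift cm [0.04 0.08 0.04] turn [-0.0005  0.0008  0.0021]
wrist ['mtx', 'hand_eye']
```

View pics/w8.png

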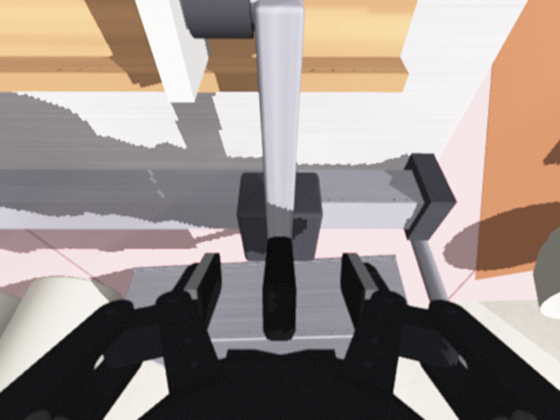

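The tab (column 279, rows 238–338) stands centred between the pads. I'll close on it.

>>> {"fn": "send_rows", "kwargs": {"increments": "4.5 0 0 0 0 0 0;3.5 0 0 0 0 0 0;2.5 0 0 0 0 0 0;1.8 0 0 0 0 0 0;1.2 0 0 0 0 0 0;1 0 0 0 0 0 0;1 0 0 0 0 0 0;1 0 0 0 0 0 0"}}

```text
time_s: 13.95
tcp_pos: [0.6058, 0.0226, 0.0969]
tcp_rot: [[0.814, 0.572, 0.102], [-0.083, -0.059, 0.995], [0.575, -0.818, -0.0]]
force: [-4.8, -0.1, 5.6]
grip_width: 0.0133
```

```bash
python3 - <<'E'
from fit import *
o=env.get_obs();print(o['qpos'],loc(o['tcp_pos']),o['force'],o['grip_width'])
P=loc(o['tcp_pos']);P[1]-=.09;go(mw(*P),np.array(o['tcp_rot']))
E
```

```text
[ -6.9627   0.7275  -3.0648 128.7186  29.4176  18.7708  48.8274] [0.111  0.0942 0.0969] [-4.7614 -0.0982  5.6497] 0.013260607052807398
t 13.95 shift cm [-0. -0. -9.] turn [0. 0. 0.]
```

>>> {"fn": "send_rows", "kwargs": {"increments": "1 0 0 -0.4 0 0 0;1 0 0 -1.3 0 0 0;1 0 0 -2.4 0 0 0;1 0 0 -3.5 0 0 0;1 0 0 -4.6 0 0 0;1 0 0 -5.7 0 0 0;1 0 0 -6.6 0 0 0;1 0 0 -7 0 0 0"}}

```text
time_s: 14.75
tcp_pos: [0.5986, -0.0467, 0.0969]
tcp_rot: [[0.814, 0.572, 0.101], [-0.083, -0.058, 0.995], [0.575, -0.818, 0.0]]
force: [-7.0, 3.6, 5.8]
grip_width: 0.0131
```

```bash
python3 - <<'E'
from fit import *
for i in range(3): eyes.camera('top')
o=env.get_obs();print(o['qpos'],loc(o['tcp_pos']),o['force'],o['grip_width'])
snap('wrist','w9')
E
```

```text
[ -1.8867  -0.5098   1.8133 129.9399  12.5521  15.9863  73.0673] [0.1109 0.024  0.0969] [-6.8931  1.0499  6.5682] 0.013550665440676063
wrist ['mtx', 'hand_eye']
```

View pics/w9.png

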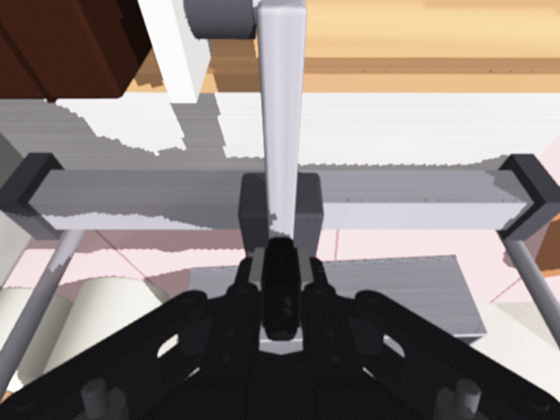

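>>> {"fn": "send_rows", "kwargs": {"increments": "1 0 0 -0.2 0 0 0;1 0 0 -0.4 0 0 0;1 0 0 -0.6 0 0 0;1 0 0 -0.75 0 0 0;1 0 0 -0.9 0 0 0;1 0 0 -1 0 0 0;1 0 0 -1.1 0 0 0;1 0 0 -1.2 0 0 0"}}

```text
time_s: 15.75
tcp_pos: [0.5974, -0.0577, 0.0969]
tcp_rot: [[0.814, 0.572, 0.1], [-0.082, -0.057, 0.995], [0.575, -0.818, 0.0]]
force: [-5.9, 4.2, 7.0]
grip_width: 0.0137
```

>>> {"fn": "send_rows", "kwargs": {"increments": "1 0 0 -0.1 0 0 0;1 0 0 -0.2 0 0 0;1 0 0 -0.3 0 0 0;1 0 0 -0.4 0 0 0;1 0 0 -0.5 0 0 0;1 0 0 -0.6 0 0 0;1 0 0 -0.7 0 0 0;1 0 0 -0.8 0 0 0"}}

```text
time_s: 16.55
tcp_pos: [0.5966, -0.0652, 0.0969]
tcp_rot: [[0.814, 0.572, 0.1], [-0.082, -0.057, 0.995], [0.575, -0.818, 0.001]]
force: [-6.8, 5.7, 7.3]
grip_width: 0.0132
```

```bash
python3 - <<'E'
from fit import *
o=env.get_obs();print(o['qpos'],loc(o['tcp_pos']),o['force'],o['grip_width'])
snap('top','t10');snap('scene','s10')
a=cv2.resize(cv2.imread('pics/t10.png')[185:255,300:450],None,fx=5,fy=5,interpolation=cv2.INTER_CUBIC);cv2.imwrite('pics/t10c.png',a)
a=cv2.resize(cv2.imread('pics/s10.png')[90:220,190:320],None,fx=4.5,fy=4.5,interpolation=cv2.INTER_CUBIC);cv2.imwrite('pics/s10c.png',a)
E
```

```text
[ -0.7175  -0.5954   3.3689 130.0213   6.5524  15.6181  81.1677] [0.1109 0.006  0.0969] [-6.7948  5.7279  7.2864] 0.013247406491825875
top ['mtx', 'cam_to_world']
scene ['mtx', 'cam_to_world']
```

View pics/s10c.png

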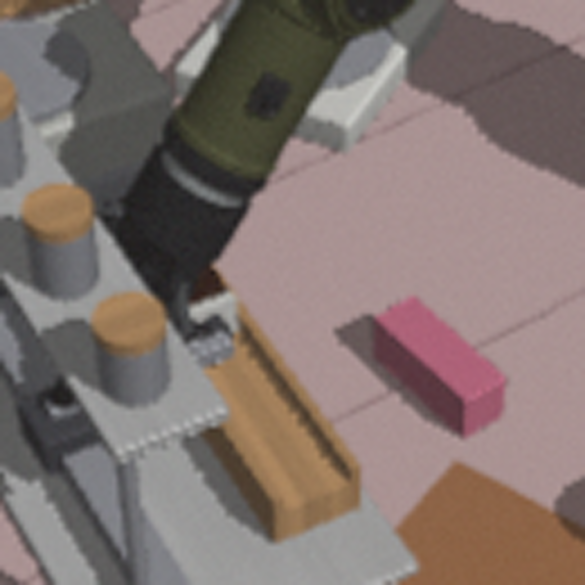

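>>> {"fn": "send_rows", "kwargs": {"increments": "1 0 0 -0.1 0 0 0;1 0 0 -0.2 0 0 0;1 0 0 -0.3 0 0 0;1 0 0 -0.4 0 0 0;1 0 0 -0.5 0 0 0;1 0 0 -0.5 0 0 0;1 0 0 -0.5 0 0 0;1 0 0 -0.5 0 0 0"}}

```text
time_s: 17.45
tcp_pos: [0.5961, -0.0704, 0.0969]
tcp_rot: [[0.814, 0.572, 0.1], [-0.082, -0.057, 0.995], [0.575, -0.818, 0.001]]
force: [-8.5, 4.9, 8.0]
grip_width: 0.0135
```

>>> {"fn": "send_rows", "kwargs": {"increments": "1 0 0 -0.05 0 0 0;1 0 0 -0.1 0 0 0;1 0 0 -0.15 0 0 0;1 0 0 -0.2 0 0 0;1 0 0 -0.25 0 0 0;1 0 0 -0.3 0 0 0;1 0 0 -0.3 0 0 0;1 0 0 -0.3 0 0 0"}}

```text
time_s: 18.25
tcp_pos: [0.5958, -0.073, 0.0969]
tcp_rot: [[0.814, 0.572, 0.1], [-0.082, -0.057, 0.995], [0.575, -0.818, 0.001]]
force: [-7.9, 4.8, 7.9]
grip_width: 0.0136
```

```bash
python3 - <<'E'
from fit import *
o=env.get_obs();print(loc(o['tcp_pos']),o['force'],o['torque'])
snap('wrist','w11');snap('top','t11')
cv2.imwrite('pics/t11c.png',cv2.resize(cv2.imread('pics/t11.png')[185:255,300:450],None,fx=5,fy=5,interpolation=cv2.INTER_CUBIC))
E
```

```text
[ 0.1109 -0.0019  0.0969] [-7.9238  4.8038  7.9153] [0.7145 0.8757 0.2205]
wrist ['mtx', 'hand_eye']
top ['mtx', 'cam_to_world']
```

View pics/w11.png

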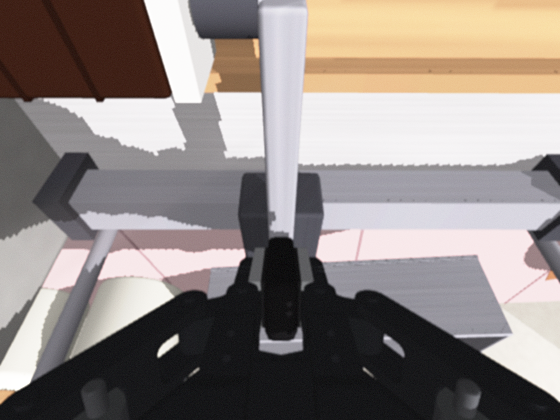

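View pics/t11c.png

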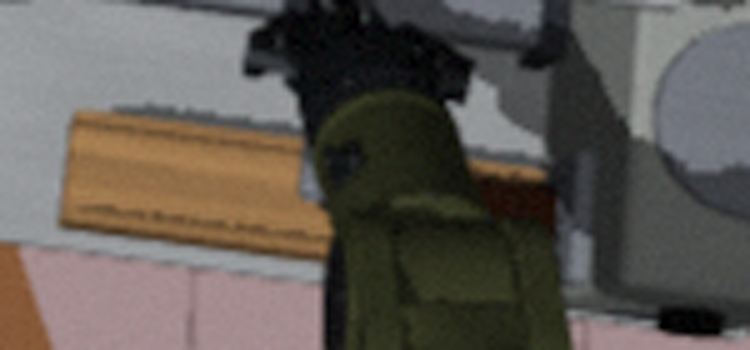

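```bash
cat > pe.py <<'E'
from fit import *
def edge(f):
    im=np.load(f'pics/{f}.npz')['im'].astype(float);r=[]
    for v in (50,60,70,80,90):
        g=im[v,130:215].min(1);k=np.diff(g);i=int(np.argmax(k));w=np.clip(k[max(i-2,0):i+3],0,None);r.append(130.5+(np.arange(max(i-2,0),max(i-2,0)+len(w))*w).sum()/w.sum())
    return np.array(r)
E
python3 - <<'E'
from pe import *
for f in('w8','w9','w11'):print(f,edge(f).round(1))
E
```

```text
w8 [151.  154.3 157.6 160.8 164.1]
w9 [153.2 156.4 159.7 162.7 166.2]
w11 [158.7 161.7 164.8 167.9 171. ]
```

>>> {"fn": "send_rows", "kwargs": {"increments": "1 0 0 -0.05 0 0 0;1 0 0 -0.1 0 0 0;1 0 0 -0.15 0 0 0;1 0 0 -0.2 0 0 0;1 0 0 -0.25 0 0 0;1 0 0 -0.25 0 0 0;1 0 0 -0.25 0 0 0;1 0 0 -0.25 0 0 0"}}

```text
time_s: 19.15
tcp_pos: [0.5956, -0.0751, 0.0969]
tcp_rot: [[0.814, 0.572, 0.099], [-0.082, -0.056, 0.995], [0.575, -0.818, 0.001]]
force: [-7.3, 7.4, 8.9]
grip_width: 0.0135
```

```bash
python3 - <<'E'
from pe import *
o=env.get_obs();print(loc(o['tcp_pos']),o['force'])
snap('wrist','w12');print(edge('w12').round(1))
E
```

```text
[ 0.1109 -0.004   0.0969] [-7.3428  7.361   8.9321]
wrist ['mtx', 'hand_eye']
[166.5 169.3 172.2 175.  177.9]
```

View pics/w12.png

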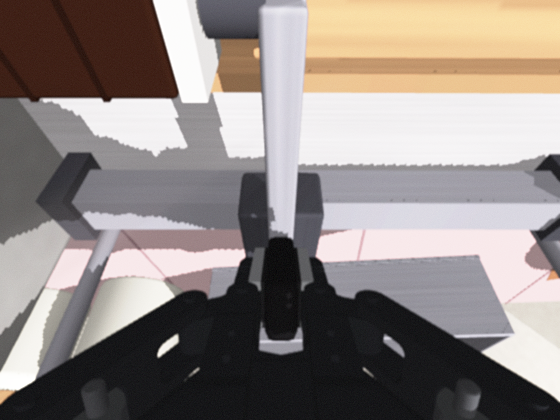

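Over the last 2.1 mm the presser edge moved 7 px relative to the arm, so the block is against the plate. Spring compression is about 3.7 mm. I'll release and back out along the tool axis.

>>> {"fn": "send_rows", "kwargs": {"increments": "1.6 0 0 0 0 0 0;2 0 0 0 0 0 0;2.6 0 0 0 0 0 0;3.4 0 0 0 0 0 0;4.2 0 0 0 0 0 0;5 0 0 0 0 0 0;5 0 0 0 0 0 0;5 0 0 0 0 0 0"}}

```text
time_s: 20.0
tcp_pos: [0.5956, -0.0774, 0.0966]
tcp_rot: [[0.814, 0.572, 0.102], [-0.083, -0.059, 0.995], [0.575, -0.818, -0.0]]
force: [0.2, 0.3, 0.8]
grip_width: 0.05
```

```bash
python3 - <<'E'
from pe import *
o=env.get_obs();print(loc(o['tcp_pos']),o['force'],o['grip_width'])
snap('wrist','w13');print(edge('w13').round(1))
E
```

```text
[ 0.1111 -0.0063  0.0966] [0.2043 0.3243 0.8128] 0.050021060260925544
wrist ['mtx', 'hand_eye']
[173.5 176.2 178.9 181.6 184.3]
```

View pics/w13.png

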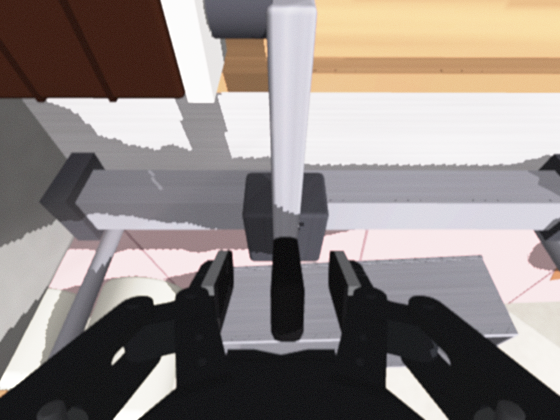

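>>> {"fn": "send_rows", "kwargs": {"increments": "5 0 -0.4 0 0 0 0;5 0 -1.2 0 0 0 0;5 0 -2.5 0 0 0 0;5 0 -4 0 0 0 0;5 0 -5.5 0 0 0 0;5 0 -7 0 0 0 0;5 0 -7.8 0 0 0 0;5 0 -8 0 0 0 0"}}

```text
time_s: 20.85
tcp_pos: [0.55, -0.0727, 0.1636]
tcp_rot: [[0.813, 0.574, 0.102], [-0.083, -0.059, 0.995], [0.577, -0.817, -0.0]]
force: [-0.1, -0.1, -0.0]
grip_width: 0.0499
```

```bash
python3 - <<'E'
from pe import *
for i in range(4): eyes.camera('top')
o=env.get_obs();print(o['qpos'],loc(o['tcp_pos']),o['force'])
snap('wrist','w14');snap('scene','s14');snap('top','t14')
E
```

```text
[  0.2789 -12.6815   3.5015 131.7599   4.2813  25.9195  84.8474] [ 0.065  -0.0062  0.1616] [-0.0305  0.4798 -1.0044]
wrist ['mtx', 'hand_eye']
scene ['mtx', 'cam_to_world']
top ['mtx', 'cam_to_world']
```

View pics/w14.png

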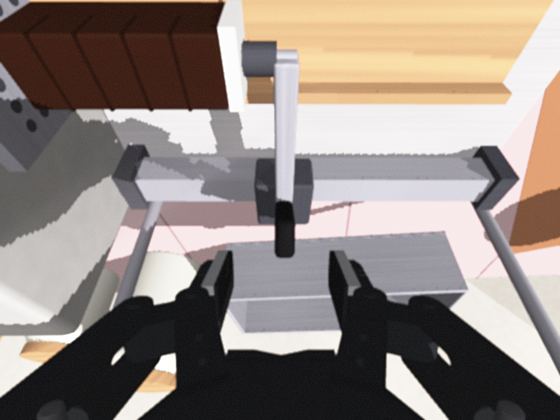

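View pics/s14.png

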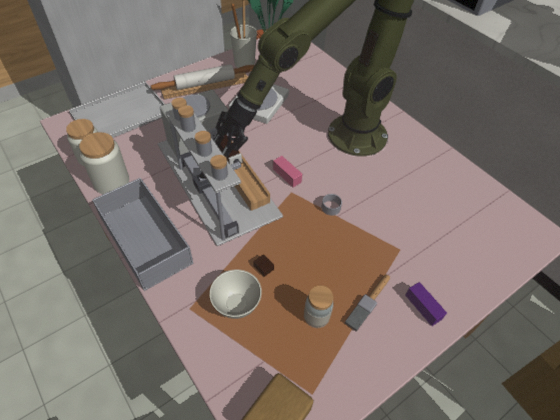

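```bash
python3 - <<'E'
from pe import *
cv2.imwrite('pics/w14c.png',cv2.resize(cv2.imread('pics/w14.png')[0:170,0:320],None,fx=2.5,fy=2.5,interpolation=cv2.INTER_CUBIC))
for u,v in((218,3),(229,107),(0,30),(48,108)):print(u,v,loc(onz('w14',u,v,.09)))
for f in('w11','w14'): print(proj('w14',mw(0.02,-.145,.09)),proj('w14',mw(-.02,-.145,.09)),proj('w14',mw(.02,-.035,.09)))
E
```

```text
218 3 [-0.0329 -0.0328  0.09  ]
229 107 [ 0.017 -0.035  0.09 ]
0 30 [-0.0223 -0.134   0.09  ]
48 108 [ 0.0177 -0.137   0.09  ]
[ 36.3765 111.5241] [-20.1036  35.4487] [229.7066 111.6531]
[ 36.3765 111.5241] [-20.1036  35.4487] [229.7066 111.6531]
```

View pics/w14c.png

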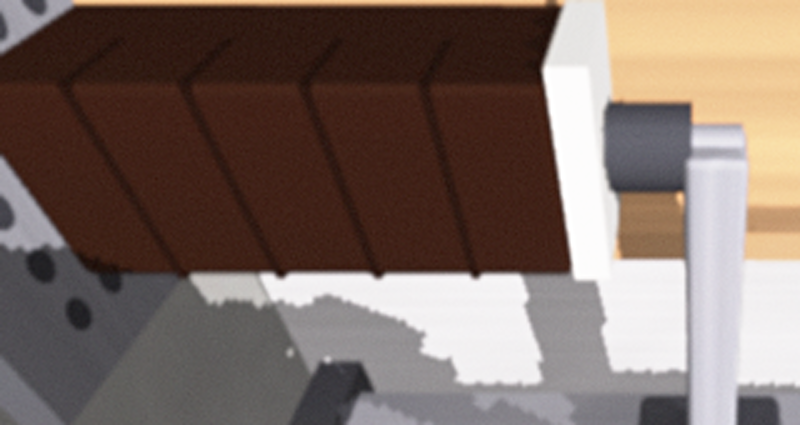

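The block's near face measures mill y = -0.035, exactly 110 mm from the plate. The presser is flush on it and the gripper is clear of the handle.

```bash
python3 - <<'E'
from h import *
print(env.get_obs()['time_s'],env.get_obs()['force'],env.get_obs()['qd']); workorder.sign_off()
E
```

```text
21.2 [ 0.09061711  0.32402131 -0.17414014] [ 0.07582305 -0.02694083 -0.03313441 -0.07401617  0.07399447  0.07063308
 -0.03843487]
the job is handed in; nothing more can be done
```

The mill is loaded and I handed the job in at 21.2 s of the 58 s allowed; the sign-off reports no verdict.

- **Block:** I set it down lengthwise, right side up and flat in the trough, and opened the fingers only after the force reading showed contact. I held it about 12 mm off its middle. It did not shift in the hand, so I placed it as it was.
- **Carriage:** I gripped the leaning handle under the shelf and slid the carriage slowly until the presser sprung back about 3.7 mm. The sideways push on the handle was about 7 N, including the carriage's own friction.
- **Last checks:** After release the block's near face lies at mill y = -0.035, exactly its own length from the grating plate. The presser is flush against it, and the gripper is clear with no force on it. In the last pictures the bystanders looked undisturbed. The arm stayed inside its limits in every reading I took, though one shoulder joint (the second) came within 0.1 degree of its range limit on the way to the handle.
- **Disagreements:**
  - My first mill fit was about 2 mm off across the trough; I corrected it from the wrist camera before placing.
  - The arm swings a few mm after fast moves, which caused the off-centre grip.
  - The spring force (about 3.3 N) is close to the carriage's friction (about 3 N). I saw no creep back after release.

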